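# Clamp the sample jars on the shaker

### The job

Stand every brown jar upright on the shaker platform, in the trough between the two clamping bars, leaving the white bottle where it is. Then turn the turnbuckle by its spokes so that both bars draw fully in against the jars, and last fold the orange cam lever all the way down flat to lock the bars.

Things in the scene. Friction and masses are not known exactly. Their poses are not given: they have to be found in the camera images.
- jar_0: squat amber glass sample jar with a black screw lid (41 mm diameter, top 16 mm) and a paper label, 45 mm diameter, 46 mm tall, about 0.16 kg; origin at the centre of its base, z up the jar. It may be absent. To be clamped on the shaker
- jar_1: squat amber glass sample jar with a black screw lid (41 mm diameter, top 16 mm) and a paper label, 45 mm diameter, 46 mm tall, about 0.16 kg; origin at the centre of its base, z up the jar. It may be absent. To be clamped on the shaker
- jar_2: squat amber glass sample jar with a black screw lid (41 mm diameter, top 16 mm) and a paper label, 45 mm diameter, 46 mm tall, about 0.16 kg; origin at the centre of its base, z up the jar. It may be absent. To be clamped on the shaker
- jar_3: squat amber glass sample jar with a black screw lid (41 mm diameter, top 16 mm) and a paper label, 45 mm diameter, 46 mm tall, about 0.16 kg; origin at the centre of its base, z up the jar. It may be absent. To be clamped on the shaker
- white_bottle: white reagent bottle with a blue cap, 56 mm diameter, 105 mm tall; origin at the centre of its base. Bystander: leave it alone
- shaker: low blue lab shaker with a grey platform, 190 x 496 x 40 mm, fixed; origin on the bench under the trough's centre (housing y = -231 to +265 mm). Its x points away from its front panel (roughly away from the robot), y to the left seen from the front, z up. The trough for jars lies between two clamping bars along y; turnbuckle at the +y end, cam lever at the -y front corner
- platform (a point): centre of the trough on the platform's top (40 mm above the bench), axes as the shaker's. The trough is 71 mm wide in x between the fully open bars, 47 mm when they are drawn in, and 238 mm long in y between two end fences 24 mm tall. The bars reach 23 mm above the platform. A jar standing here has its base at z = 0 of this frame
- front_bar (a joint): travel of the clamping bar on the robot's side towards the middle of the trough, m: 0 = open, 0.012 = fully in (stop). Driven only by the turnbuckle, 2.4 mm per rad
- rear_bar (a joint): the same for the far clamping bar; it moves the opposite way, so both bars draw in together
- turnbuckle (a joint): turn of the turnbuckle body, rad, 0 to 5.0 (stop: bars fully in); stays where left, friction 0.06 N m. Level axis along the shaker's x. Four 10 mm round spokes at 90 degrees reach 55 mm from the axis, one red, three steel. Positive carries the topmost spoke over to the shaker's +y (away from the trough); at value q the red one leans q - 0.5 from straight up towards +y
- turnbuckle_axis (a point): centre of the turnbuckle body on its axis, in the plane of the spokes, 60 mm above the platform; axes as the shaker's. Body 15 mm radius, to 30 mm either side of the spokes in x, then brass rods; the lugs at their ends begin 61 mm (bars in) from the spokes and reach 11 mm above the axis. A spoke can be gripped across x, or pushed
- cam_lever (a joint): fold of the orange cam lever, rad: 0 = upright (free), 1.571 = folded down flat towards the shaker's front, -x (locked: its steel cam then stands behind the front bar). Stays where it is left; friction 0.1 N m. It folds fully only when the bars are drawn in
- cam_pivot (a point): pivot of the cam lever, 40 mm above the platform, its axis along the shaker's y; axes as the shaker's
- cam_grip (a point): point on the orange lever's centre line 60 mm from the pivot, to grip across y or push; the lever is a bar 14 mm wide (y), 10 mm thick, ending 87 mm from the pivot. Moves with the lever: its z points along the lever away from the pivot
Not all that is in view belongs to the job. Leave any red or yellow look-alike of the jar_0 alone.

How it is judged (in metres and radians):
On the way, in this order (a step that is already met when the one before it is completed fails the run):
1. every brown jar stands upright and released on the platform between the bars (angle between each of jar_0, jar_1, jar_2, jar_3's own z axis and vertical below 0.12 rad and x of jar_0 in the frame of platform between -0.02 and 0.02 m and y of jar_0 in the frame of platform between -0.11 and 0.11 m and z of jar_0 in the frame of platform between -0.004 and 0.006 m and linear speed of each of jar_0, jar_1, jar_2, jar_3 below 0.03 m/s and contact force between the fingers and jar_0 below 0.1 N and x of jar_1 in the frame of platform between -0.02 and 0.02 m and y of jar_1 in the frame of platform between -0.11 and 0.11 m and z of jar_1 in the frame of platform between -0.004 and 0.006 m and contact force between the fingers and jar_1 below 0.1 N and x of jar_2 in the frame of platform between -0.02 and 0.02 m and y of jar_2 in the frame of platform between -0.11 and 0.11 m and z of jar_2 in the frame of platform between -0.004 and 0.006 m and contact force between the fingers and jar_2 below 0.1 N and x of jar_3 in the frame of platform between -0.02 and 0.02 m and y of jar_3 in the frame of platform between -0.11 and 0.11 m and z of jar_3 in the frame of platform between -0.004 and 0.006 m and contact force between the fingers and jar_3 below 0.1 N), for 0.2 s.
2. the turnbuckle has drawn both bars fully in (value of joint each of front_bar, rear_bar above 0.0112 m), for 0.2 s.
3. the cam lever is folded down (value of joint cam_lever above 1.45 rad), for 0.2 s.
At the end, for the whole second after the job is handed in: each brown jar present stands upright (0.12 rad), still and released on the platform, within 8 mm of the trough's centre line; both bars in by over 11.2 of 12 mm; cam lever folded beyond 1.45 rad; white bottle upright within 60 mm of its start (all of step 2 and angle between each of jar_0, jar_1, jar_2, jar_3, white_bottle's own z axis and vertical below 0.12 rad and x of jar_0 in the frame of platform between -0.008 and 0.008 m and y of jar_0 in the frame of platform between -0.11 and 0.11 m and z of jar_0 in the frame of platform between -0.004 and 0.006 m and linear speed of each of jar_0, jar_1, jar_2, jar_3, white_bottle below 0.03 m/s and contact force between the fingers and jar_0 below 0.1 N and x of jar_1 in the frame of platform between -0.008 and 0.008 m and y of jar_1 in the frame of platform between -0.11 and 0.11 m and z of jar_1 in the frame of platform between -0.004 and 0.006 m and contact force between the fingers and jar_1 below 0.1 N and x of jar_2 in the frame of platform between -0.008 and 0.008 m and y of jar_2 in the frame of platform between -0.11 and 0.11 m and z of jar_2 in the frame of platform between -0.004 and 0.006 m and contact force between the fingers and jar_2 below 0.1 N and x of jar_3 in the frame of platform between -0.008 and 0.008 m and y of jar_3 in the frame of platform between -0.11 and 0.11 m and z of jar_3 in the frame of platform between -0.004 and 0.006 m and contact force between the fingers and jar_3 below 0.1 N and value of joint cam_lever above 1.45 rad and distance of white_bottle from where it was at the start of the episode below 0.06 m); the robot touches nothing.
Of jar_0, jar_1, jar_2, jar_3 only 2 to 4 are there at a start; the rules pass over those that are not, and their reading is None.
At some moment in a run one of jar_0, jar_1, jar_2, jar_3 may be knocked a few centimetres aside while the robot is not near it.
It also fails if it takes over 210 s, if anything falls off the work surface, if the arm or the gripper's body presses on something with over 40 N, if the wrist force passes 120 N, or if a joint passes its speed limit or range.

### The arm

A 6-joint arm with a two-finger parallel gripper is mounted at the origin on a cart in front of the work surface, level with it; the furniture and walls round the work are solid. World frame = base frame: x ahead of the robot, y to its left, z up, the work surface at z = 0. Lengths are in mm, angles in rad, forces in N, time in s.
With the tool pointing down it reaches from about 350 to 775 mm from the base axis. Payload 7.3 kg.
Tool frame: the origin (TCP) lies at the very end of the fingers, on their centre line; the grasp point (between the pads) lies 19 mm behind it; z points along the fingers, y is the line along which they close (so a half turn about z gives the same grasp; the last joint's range is limited). The gripper opens to 92 mm and grips with 3 to 60 N. Pads are 19 mm wide; open, the fingers measure 130 mm over their backs; the gripper's body (75 mm by 190 mm) begins 47 mm behind the grasp point.
Start: joints at [1.101, 0.342, 1.524, -0, 1.275, -0.146], TCP at [167.026, 497.742, 226.741] pointing down, gripper open.
Joint ranges: [-2.53, 2.53], [-0.77, 2.02], [0.04, 2.7], [-1, 4.14], [0.28, 2.66], [-3.11, 3.11]. Speed limits (rad/s): [2.57, 2.57, 3.14, 3.14, 3.14, 3.14].

### API

Orientations are given as [roll, pitch, yaw] about the fixed x, y, z axes, in that order (R = Rz(yaw) Ry(pitch) Rx(roll)).
In Python, from plant import bot gives the robot as it stands.
- The arm moves only by the tool apply_moves, never from a script. Its argument "motion" is text: rows parted by semicolons, each of 4 numbers parted by spaces: the shift along the tool's x, y, z in m, then the turn about the tool's z in degrees. A call has 1 to 8 rows; each row shifts and turns the commanded pose from where the row before left it, along the tool's axes as they then stand; what a row does not reach is not made up. A row lasts 1/8 s, in which the tool goes at most 62.5 mm and 10.7 degrees, less where a joint would pass 70% of its speed; a pose out of reach is approached as far as the arm can. A call with a gripper value outside its range is refused whole. "fingers" is the opening, from -1 (shut) to 1 (fully open), set as the call begins (left out, the last holds). The fingers move at their own pace and stop on an object; the grip force is fixed at half the most. Time passes only in rows, so rows that do not move let the fingers close. It gives the time, the measured TCP pose, the force, the opening and the grip force at its end, in the units of the state.
- bot.get_obs(): the state, without advancing time (a new reading comes with each control period).
- bot.capture(name): name is "scene" or "top" or "wrist"; returns a dict with "img" (400x640x3 uint8, blue, green, red), "range_z" (400x640 float32, mm along the optical axis (not along the pixel's ray), 0 where there is no reading), "fx", "fy", "cx", "cy" (pixels), "world_from_camera" (4x4, takes a point from camera to world coordinates); the wrist camera has in their place "mount" (4x4, takes a point from camera to tool coordinates, whose origin is the TCP and whose axes are the flange's). Camera axes: x right, y down, z forward; pixel columns grow to the right and rows downward; lengths in mm; the calibration is good to about 2 mm. The wrist camera is an equidistant fisheye: a pixel r from the principal point sees the ray r / f radians off the axis. A picture is of the moment at which its call begins: read the wrist's pose just before it.
- bot.close_job(): hands the job in; it is judged then, once.
Trained networks look in a picture, given as the dict that the camera call returned (one of the last four; its "shot" number tells which), for a name from the list of things; names that differ only in an ending like _2 or _b are one class to them, and where a whole thing is asked for, a point or a joint stands for the part that bears it (a point fixed in the world has none). Each returns a list of dicts, best first, with "p" (0 to 1); they miss things now and then, are a little off and sometimes report something else, mostly with a low value. They report only what shows in the picture. A call takes as long as a camera call. They do not tell look-alikes from the thing itself.
- bot.cut_out(picture, thing): "pixels" (400x640 bool, what is visible of it) and "point" ([column, row] in pixels, amid what is visible of it).
The state is a dict: "time": time; "joint_positions": joint angles; "dq": joint speeds; "tau": joint torques, N m; "tool_pos": TCP position; "tcp_rot": TCP orientation; "contact_force": force on the tool from outside, world axes, zero at the start; "moment": the same for the moment, N m; "grip_width": finger opening in mm; "finger_force": force on a finger pad.
Only numpy, scipy, OpenCV 4.12 (cv2) and the standard library are available. Lean on these libraries where they do the work, as an engineer would, in place of code of your own. Each camera call takes 0.05 s, during which the arm holds its last target. There are 200 camera calls.

## Working session

There is one attempt and no reset: what is moved stays moved. The work goes in short steps, Python scripts to look and compute and a tool call to move; the robot and the scene stay as the last step left them, time stands still between calls to the robot, and variables do not carry over. Pictures are saved under pics/ and viewed, at most 14 in all, crops included, and the job is handed in when it is done.

Besides the shell and the picture viewer there is one more tool, called by a JSON object that holds its "api" and its "payload". apply_moves: Moves the arm, as the interface text tells. Its arguments: {"type":"object","properties":{"motion":{"type":"string"},"fingers":{"type":"number"}},"required":["motion"]}

```bash
mkdir -p pics; ls; cat > h.py <<'E'
import numpy as np, cv2
from plant import bot
def pts(c,mask):
    v,u=np.nonzero(mask&(c["range_z"]>0)); z=c["range_z"][v,u]
    P=np.stack([(u-c["cx"])/c["fx"]*z,(v-c["cy"])/c["fy"]*z,z,np.ones_like(z)])
    return (c["world_from_camera"]@P)[:3].T
E
python3 - <<'E'
from h import *
o=bot.get_obs();print(o)
for n in("scene","top"):
    c=bot.capture(n);cv2.imwrite(f"pics/{n}0.png",c["img"]);print(n,c["world_from_camera"].round(3).tolist(),c["fx"],c["cx"],c["cy"])
    for t in("jar_0","white_bottle","shaker","turnbuckle","cam_lever","front_bar","rear_bar"):
        for d in bot.cut_out(c,t):
            p=pts(c,d["pixels"])
            if len(p): print(t,round(d["p"],2),d["point"],d["pixels"].sum(),np.median(p,0).round(),p.min(0).round(),p.max(0).round())
E
```

```text
pics
{'time': 0.0, 'joint_positions': array([ 1.10099209e+00,  3.42702744e-01,  1.52502180e+00, -2.76694463e-05,
        1.27537900e+00, -1.46011405e-01]), 'dq': array([-0.00118957, -0.00041868, -0.00141665,  0.00119873,  0.00168796,
       -0.00109242]), 'tau': array([-2.39811925e-03, -4.31228864e+01, -2.44219065e+01,  7.13649415e-02,
        5.60801569e-02, -1.45911349e-04]), 'tool_pos': array([166.84376764, 497.35618039, 226.05365582]), 'tcp_rot': array([-3.14009399e+00, -1.93646640e-04,  2.81780775e+00]), 'contact_force': array([-0.72917189,  0.10271654,  0.82289066]), 'moment': array([0.00822068, 0.01377442, 0.04279849]), 'finger_force': 0.0, 'grip_width': 91.68700310685522}
scene [[0.728, -0.486, 0.484, -6.419], [-0.685, -0.499, 0.53, -627.112], [-0.016, -0.718, -0.696, 861.99], [0.0, 0.0, 0.0, 1.0]] 454.5310498645077 314.19357342397024 198.58268803925625
jar_0 0.93 [392.5, 269.6] 451 [ 538. -282.   42.] [ 523. -300.   -1.] [ 587. -236.   52.]
jar_0 0.89 [361.2, 290.9] 480 [ 445. -281.   42.] [ 429. -297.   -2.] [ 484. -255.   51.]
jar_0 0.78 [398.9, 324.3] 548 [ 439. -379.   4
[... 1858 characters left out ...]
77 [285.5, 179.1] 10592 [571.  63.  42.] [ 465. -196.   -8.] [697. 328. 170.]
turnbuckle 0.73 [223.5, 176.6] 232 [563. 238. 110.] [535. 191.  38.] [593. 290. 153.]
cam_lever 0.71 [284.0, 179.0] 10356 [571.  64.  42.] [ 465. -189.   -8.] [691. 325. 170.]
cam_lever 0.64 [395.4, 164.6] 193 [ 631. -261.   45.] [ 612. -285.    6.] [ 655. -241.   55.]
cam_lever 0.5 [343.2, 194.1] 37 [ 511. -117.  131.] [ 503. -126.   79.] [ 531. -111.  170.]
front_bar 0.57 [278.6, 190.8] 888 [530.  85.  64.] [ 472. -132.   41.] [550. 245. 119.]
front_bar 0.15 [283.4, 182.3] 10280 [571.  64.  42.] [ 465. -189.   -2.] [687. 315. 170.]
rear_bar 0.6 [259.6, 159.8] 818 [619. 123.  64.] [596. -84.  -0.] [670. 266. 118.]
```

```bash
python3 - <<'E'
import cv2
c=cv2.imread("pics/scene0.png");cv2.imwrite("pics/s1.png",cv2.resize(c[100:360,200:500],(800,600*260*4//900//1) if 0 else (690,598),interpolation=cv2.INTER_CUBIC))
E
```

```text
(no output)
```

View pics/s1.png

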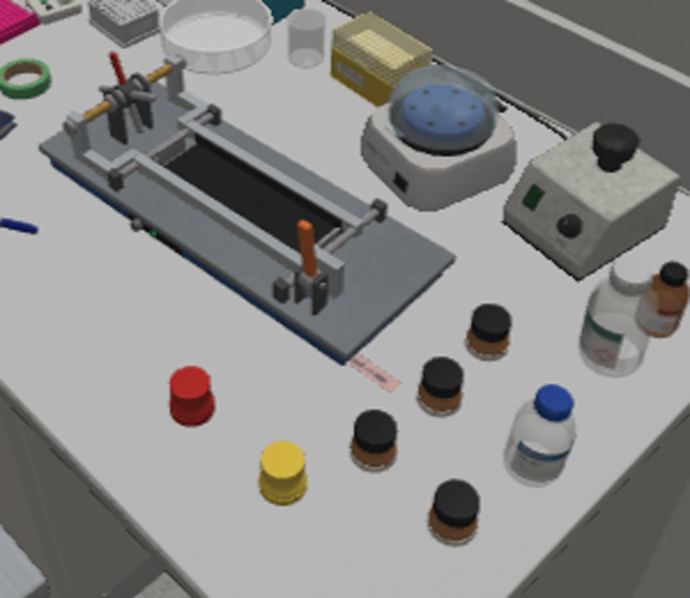

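View pics/top0.png

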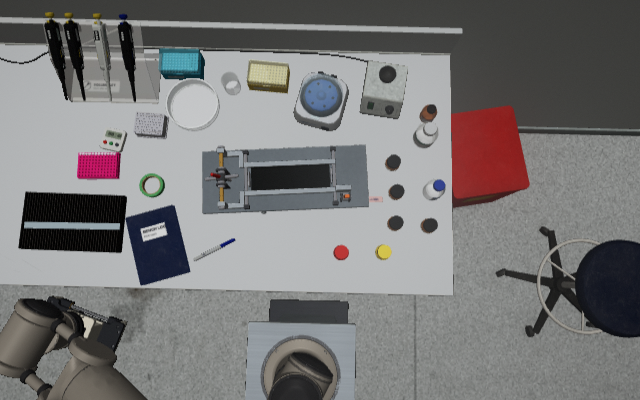

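The scene shows four brown jars with black lids (crop pixels 490,330; 441,384; 375,438; 455,510). The red (190,395) and yellow (283,470) look-alikes are to be left alone. The bars are open, the orange lever is upright at (307,250), and the red spoke stands at the turnbuckle (118,68). Next I'll measure these precisely.

```bash
cat >> h.py <<'E'
def jars(c):
    out=[]
    hsv=cv2.cvtColor(c["img"],cv2.COLOR_BGR2HSV)
    for d in bot.cut_out(c,"jar_0"):
        m=d["pixels"]
        if not m.any() or d["p"]<.2: continue
        P=pts(c,m); top=P[P[:,2]>P[:,2].max()-12] if len(P) else P
        if len(top)<8: continue
        ce,sz,_=cv2.minAreaRect(top[:,:2].astype(np.float32))
        out.append((round(d["p"],2),[round(float(x)) for x in d["point"]],np.array(ce).round(1),np.array(sz).round(),round(float(np.median(top[:,2])),1),"V",int(np.median(hsv[m][:,2])),"S",int(np.median(hsv[m][:,1]))))
    return out
E
python3 - <<'E'
from h import *
o=bot.get_obs()
for n in("scene","top"):
    c=bot.capture(n)
    for j in jars(c): print(n,*j)
    d=bot.cut_out(c,"shaker")[0]; P=pts(c,d["pixels"])
    q=P[(P[:,2]>34)&(P[:,2]<46)]; 
    lo,hi=np.percentile(q,.3,0),np.percentile(q,99.7,0)
    q=q[((q>lo-3)&(q<hi+3)).all(1)]
    print(cv2.minAreaRect(q[:,:2].astype(np.float32)),np.median(q[:,2]))
    for t in("front_bar","rear_bar"):
        P=pts(c,bot.cut_out(c,t)[0]["pixels"]);b=P[(P[:,2]>55)&(P[:,2]<68)&(P[:,1]>-70)&(P[:,1]<160)]
        f=np.polyfit(b[:,1],b[:,0],1);print(t,f,np.polyval(f,45),np.percentile(b[:,0]-np.polyval(f,b[:,1]),[5,95]))
    P=pts(c,bot.cut_out(c,"turnbuckle")[0]["pixels"]);b=P[P[:,2]>95];print("tb",len(b),b.mean(0),np.percentile(b,[2,98],0))
    # red spoke & orange lever by colour
    h=cv2.cvtColor(c["img"],cv2.COLOR_BGR2HSV);W=pts(c,(h[...,1]>130)&((h[...,0]<15)|(h[...,0]>172)))
    for nm,lo,hi in(("red",(480,150,70),(650,330,200)),("orange",(430,-160,70),(600,-80,200))):
        w=W[((W>lo)&(W<hi)).all(1)]
        print(nm,len(w), *( [w.mean(0).round(1),np.percentile(w,[3,97],0).round(1).tolist()] if len(w) else []))
E
```

```text
scene 0.91 [319, 306] [ 364.5 -240.5] [40. 38.] 46.2 V 168 S 173
scene 0.88 [399, 324] [ 447.4 -374.8] [42. 38.] 46.2 V 46 S 8
scene 0.88 [284, 273] [ 359.7 -114.5] [38. 40.] 46.4 V 120 S 193
scene 0.78 [391, 268] [ 544.9 -276.7] [41. 36.] 46.3 V 41 S 13
scene 0.72 [362, 295] [ 451.7 -274.7] [39. 40.] 46.4 V 41 S 11
scene 0.55 [413, 244] [ 636.  -265.7] [41. 40.] 46.1 V 44 S 13
((575.904052734375, 57.545806884765625), (194.9208984375, 493.0452880859375), 4.029075622558594) 40.586683261419125
front_bar [-7.02128448e-02  5.35409873e+02] 532.2502949501871 [-5.32171055  7.65356658]
rear_bar [-6.73278437e-02  6.19590281e+02] 616.5605278802067 [-6.54719304  8.73825341]<stdin>:14: RuntimeWarning: Mean of empty slice.
  ret = um.true_divide(
Traceback (most recent call last):
IndexError: index -1 is out of bounds for axis 0 with size 0
```

{"api": "apply_moves", "payload": {"motion": "0 0 0 10.5;0 0 0 10.5;0 0 0 10.5;0 0 0 10.5;0 0 0 10.5;0 0 0 10.5;0 0 0 8.5", "fingers": 0.5}}

```text
time: 1.98
tool_pos: [167.0, 497.7, 226.7]
tcp_rot: [-3.142, -0.0, 1.565]
contact_force: [0.7, -0.1, -0.3]
grip_width: 69.1
finger_force: 0.0
```

{"api": "apply_moves", "payload": {"motion": "-0.042 0.04 0 0;-0.042 0.04 0 0;-0.042 0.04 0 0;-0.042 0.04 0 0;-0.042 0.04 0 0;-0.042 0.04 0 0;-0.046 0.043 0 -0.3", "fingers": 0.5}}

```text
time: 2.85
tool_pos: [450.6, 198.4, 227.0]
tcp_rot: [3.141, -0.001, 1.576]
contact_force: [-0.0, 0.9, 0.6]
grip_width: 69.2
finger_force: 0.0
```

{"api": "apply_moves", "payload": {"motion": "-0.057 0.023 0 0;-0.057 0.023 0 0;-0.057 0.023 0 0;-0.057 0.023 0 0;-0.057 0.023 0 0;-0.057 0.023 0 0;-0.057 0.023 0 0;-0.057 0.023 0 0"}}

```text
time: 3.85
tool_pos: [635.9, -257.3, 226.7]
tcp_rot: [3.141, -0.0, 1.575]
contact_force: [1.6, -0.3, 0.5]
grip_width: 69.0
finger_force: 0.0
```

{"api": "apply_moves", "payload": {"motion": "-0.01 0.002 0 0;0 0 0.04 0;0 0 0.05 0;0 0 0.04 0;0 0 0 0"}}

```text
time: 4.47
tool_pos: [635.4, -263.4, 93.3]
tcp_rot: [-3.135, -0.004, 1.576]
contact_force: [0.1, -0.4, 0.2]
grip_width: 68.7
finger_force: 0.0
```

{"api": "apply_moves", "payload": {"motion": "0 0 0.04 0;-0.002 0 0.022 0;0 0 0 0;0 0 0 0"}}

```text
time: 4.97
tool_pos: [638.8, -267.8, 37.4]
tcp_rot: [3.138, 0.002, 1.575]
contact_force: [1.1, 0.4, 0.7]
grip_width: 68.7
finger_force: 0.0
```

{"api": "apply_moves", "payload": {"motion": "0 0 0 0;0 0 0 0;0 0 0 0;0 0 0 0;0 0 0 0", "fingers": -1}}

```text
time: 5.6
tool_pos: [637.5, -267.4, 35.0]
tcp_rot: [3.141, 0.0, 1.575]
contact_force: [-1.5, 0.5, 3.8]
grip_width: 40.1
finger_force: 30.0
```

{"api": "apply_moves", "payload": {"motion": "0 0 -0.04 0;0 0 -0.05 0;0 0 -0.05 0;0 0 -0.04 0;0 0 0 0"}}

```text
time: 6.22
tool_pos: [638.9, -268.1, 218.6]
tcp_rot: [3.135, 0.003, 1.575]
contact_force: [0.5, 0.2, -1.9]
grip_width: 40.0
finger_force: 30.0
```

```bash
python3 - <<'E'
from h import *
c=bot.capture("scene");cv2.imwrite("pics/s2.png",cv2.resize(c["img"][60:360,200:560],(720,600)))
for j in jars(c): print(*j)
print(bot.get_obs()["tool_pos"])
E
```

```text
0.89 [320, 307] [ 364.3 -240.2] [40. 39.] 46.4 V 169 S 173
0.72 [285, 272] [ 360.6 -114.6] [38. 38.] 46.2 V 126 S 192
0.7 [397, 322] [ 446.5 -376.6] [39. 38.] 46.4 V 47 S 7
0.67 [392, 267] [ 546.8 -277.2] [39. 41.] 46.1 V 56 S 12
0.57 [359, 293] [ 452.  -274.3] [40. 39.] 46.3 V 42 S 12
[ 637.13335541 -267.13516787  213.63452909]
```

View pics/s2.png

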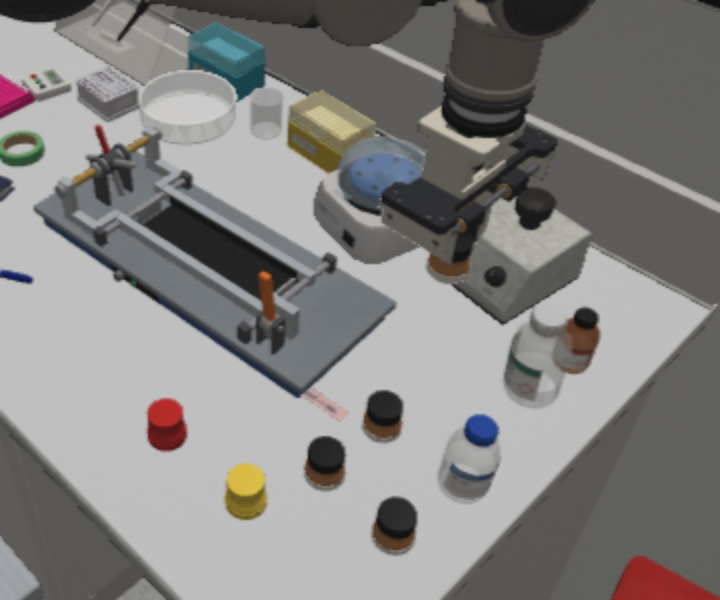

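The picture shows jar one held upright in the gripper at (448,265). It goes to the +y slot.

{"api": "apply_moves", "payload": {"motion": "0.055 -0.0095 0 0;0.055 -0.0095 0 0;0.055 -0.0095 0 0;0.055 -0.0095 0 0;0.055 -0.0095 0 0;0.055 -0.0095 0 0;0.055 -0.0095 0 0;0 0 0 0"}}

```text
time: 7.32
tool_pos: [567.2, 121.1, 212.5]
tcp_rot: [-3.137, -0.001, 1.58]
contact_force: [0.0, 0.5, -2.6]
grip_width: 39.8
finger_force: 30.0
```

{"api": "apply_moves", "payload": {"motion": "0.002 0 0.04 0;0 0 0.04 0;0 0 0.03 0;0 0 0.01 0;0 0 0 0;0 0 0 0"}}

```text
time: 8.07
tool_pos: [570.1, 119.2, 95.8]
tcp_rot: [3.14, -0.0, 1.575]
contact_force: [0.5, 0.1, -1.1]
grip_width: 40.2
finger_force: 30.0
```

{"api": "apply_moves", "payload": {"motion": "0 0 0.012 0;0 0 0.006 0;0 0 0.001 0;0 0 0.001 0;0 0 0 0;0 0 0 0"}}

```text
time: 8.82
tool_pos: [569.4, 119.4, 75.0]
tcp_rot: [3.141, -0.0, 1.575]
contact_force: [-1.0, -0.4, 1.1]
grip_width: 39.7
finger_force: 30.0
```

{"api": "apply_moves", "payload": {"motion": "0 0 0 0;0 0 0 0;0 0 0 0", "fingers": 0.5}}

```text
time: 9.2
tool_pos: [569.5, 119.3, 74.7]
tcp_rot: [3.141, -0.0, 1.575]
contact_force: [0.0, -0.2, -0.1]
grip_width: 65.1
finger_force: 0.0
```

{"api": "apply_moves", "payload": {"motion": "0 0 -0.03 0;0 0 -0.05 0;0 0 -0.06 0;0 0 0 0"}}

```text
time: 9.7
tool_pos: [571.9, 119.6, 220.2]
tcp_rot: [3.131, -0.001, 1.575]
contact_force: [-0.1, 0.5, -0.2]
grip_width: 68.9
finger_force: 0.0
```

{"api": "apply_moves", "payload": {"motion": "-0.056 -0.0035 0 0;-0.056 -0.0035 0 0;-0.056 -0.0035 0 0;-0.056 -0.0035 0 0;-0.056 -0.0035 0 0;-0.056 -0.0035 0 0;-0.056 -0.003 0 0;-0.003 0 0 0"}}

```text
time: 10.7
tool_pos: [545.8, -279.4, 213.0]
tcp_rot: [-3.14, -0.0, 1.57]
contact_force: [-0.1, 0.7, 0.4]
grip_width: 68.6
finger_force: 0.0
```

```bash
python3 - <<'E'
from h import *
for n in ("scene","top"):
    c=bot.capture(n)
    for j in jars(c): print(*j)
    if n=="scene":cv2.imwrite("pics/s3.png",cv2.resize(c["img"][60:360,200:560],(720,600)))
print(bot.get_obs()["tool_pos"])
E
```

```text
0.91 [392, 269] [ 545. -277.] [40. 36.] 46.3 V 45 S 12
0.84 [284, 273] [ 359.8 -114. ] [38. 39.] 46.3 V 130 S 192
0.81 [361, 294] [ 451.5 -274.2] [39. 38.] 46.3 V 43 S 13
0.76 [285, 169] [568.  119.3] [43. 38.] 85.9 V 36 S 15
0.76 [319, 306] [ 363.5 -241.2] [37. 37.] 46.2 V 168 S 173
0.73 [398, 322] [ 446.5 -374.2] [41. 36.] 46.5 V 49 S 6
0.52 [265, 180] [566.2 122.5] [38. 37.] 87.3 V 37 S 14
[ 547.01099702 -274.43577206  214.19186519]
```

View pics/s3.png

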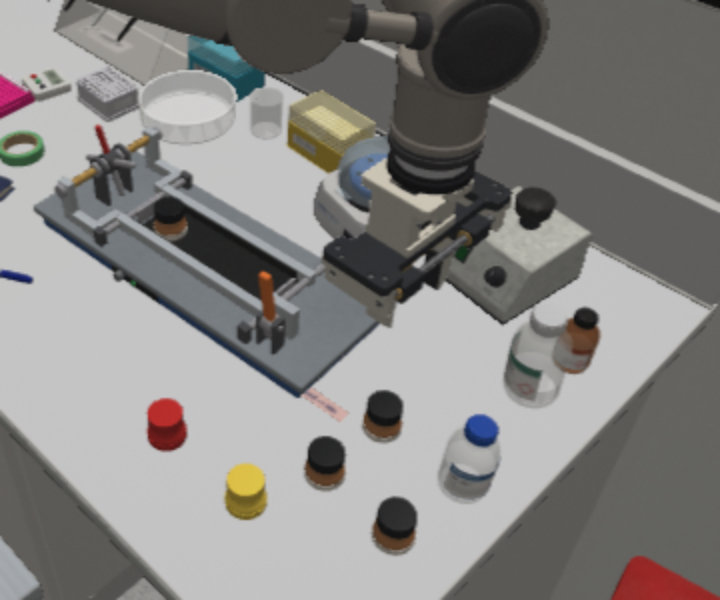

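Jar one stands upright in the trough at (170,218). The gripper is over jar two.

{"api": "apply_moves", "payload": {"motion": "-0.002 -0.001 0.05 0;0 0 0.06 0;0 0 0.05 0;0 0 0.02 0;0 0 0 0;0 0 0 0;0 0 0 0"}}

```text
time: 11.78
tool_pos: [546.9, -277.9, 36.4]
tcp_rot: [3.139, 0.002, 1.576]
contact_force: [0.3, 0.2, -0.1]
grip_width: 68.6
finger_force: 0.0
```

{"api": "apply_moves", "payload": {"motion": "0 0 0 0;0 0 0 0;0 0 0 0;0 0 0 0;0 0 0 0", "fingers": -1}}

```text
time: 12.4
tool_pos: [546.1, -277.8, 34.8]
tcp_rot: [3.141, 0.0, 1.575]
contact_force: [-0.9, 0.0, 1.5]
grip_width: 39.8
finger_force: 30.0
```

{"api": "apply_moves", "payload": {"motion": "0 0 -0.05 0;0 0 -0.06 0;0 0 -0.05 0;0 0 -0.02 0;0 0 0 0"}}

```text
time: 13.02
tool_pos: [546.5, -278.1, 216.1]
tcp_rot: [3.139, 0.002, 1.575]
contact_force: [-0.3, 0.3, -1.8]
grip_width: 39.9
finger_force: 30.0
```

{"api": "apply_moves", "payload": {"motion": "0.049 0.004 0 0;0.049 0.004 0 0;0.049 0.004 0 0;0.049 0.004 0 0;0.049 0.004 0 0;0.049 0.004 0 0;0.05 0.004 0 0;0 0 0 0"}}

```text
time: 14.02
tool_pos: [571.4, 69.7, 212.5]
tcp_rot: [-3.138, -0.001, 1.58]
contact_force: [0.3, -0.1, -1.1]
grip_width: 39.9
finger_force: 30.0
```

{"api": "apply_moves", "payload": {"motion": "0 0 0.05 0;0 0 0.04 0;0 0 0.03 0;0 0 0 0;0 0 0 0;0 0 0 0"}}

```text
time: 14.78
tool_pos: [573.4, 66.1, 96.1]
tcp_rot: [3.139, 0.0, 1.575]
contact_force: [-0.1, -0.6, -0.7]
grip_width: 40.3
finger_force: 30.0
```

{"api": "apply_moves", "payload": {"motion": "0 0 0.012 0;0 0 0.006 0;0 0 0.001 0;0 0 0.001 0;0 0 0 0;0 0 0 0"}}

```text
time: 15.52
tool_pos: [572.7, 66.4, 74.9]
tcp_rot: [3.141, -0.0, 1.575]
contact_force: [-0.1, -0.8, -0.9]
grip_width: 39.7
finger_force: 30.0
```

{"api": "apply_moves", "payload": {"motion": "0 0 0 0;0 0 0 0;0 0 0 0", "fingers": 0.5}}

```text
time: 15.9
tool_pos: [572.6, 66.4, 74.9]
tcp_rot: [3.141, -0.0, 1.575]
contact_force: [-0.5, -0.1, -0.2]
grip_width: 65.3
finger_force: 0.0
```

{"api": "apply_moves", "payload": {"motion": "0 0 -0.03 0;0 0 -0.05 0;0 0 -0.06 0;0 0 0 0"}}

```text
time: 16.4
tool_pos: [575.1, 66.4, 220.2]
tcp_rot: [3.131, 0.0, 1.575]
contact_force: [0.1, -1.6, 0.6]
grip_width: 68.8
finger_force: 0.0
```

{"api": "apply_moves", "payload": {"motion": "-0.049 -0.0174 0 0;-0.049 -0.0174 0 0;-0.049 -0.0174 0 0;-0.049 -0.0174 0 0;-0.049 -0.0174 0 0;-0.049 -0.0174 0 0;-0.047 -0.0174 0 0;0 0 0 0"}}

```text
time: 17.4
tool_pos: [450.7, -277.8, 213.6]
tcp_rot: [-3.14, -0.0, 1.57]
contact_force: [-0.1, 0.3, 0.5]
grip_width: 68.8
finger_force: 0.0
```

```bash
python3 - <<'E'
from h import *
for n in ("scene","top"):
    c=bot.capture(n)
    for j in jars(c): print(*j)
print(bot.get_obs()["tool_pos"])
E
```

```text
0.98 [321, 306] [ 363.7 -239.9] [39. 38.] 46.2 V 174 S 172
0.92 [283, 272] [ 358.9 -115.6] [39. 38.] 46.4 V 128 S 192
0.74 [362, 292] [ 451.6 -275.2] [40. 38.] 46.3 V 44 S 12
0.62 [302, 176] [573.   66.6] [38. 40.] 85.9 V 36 S 20
0.49 [283, 168] [568.9 120.6] [41. 38.] 86.3 V 35 S 15
0.61 [221, 177] [560.3 253.2] [ 6. 10.] 147.1 V 82 S 13
0.59 [283, 178] [572.2  69.3] [36. 35.] 88.1 V 41 S 13
0.53 [264, 179] [569.  123.1] [39. 38.] 87.3 V 37 S 15
0.45 [338, 253] [ 359.9 -112.2] [38. 38.] 47.0 V 193 S 186
[ 452.43232059 -273.97039855  214.29630006]
```

{"api": "apply_moves", "payload": {"motion": "-0.001 0 0.05 0;0 0 0.06 0;0 0 0.05 0;0 0 0.02 0;0 0 0 0;0 0 0 0;0 0 0 0"}}

```text
time: 18.48
tool_pos: [453.1, -276.4, 36.1]
tcp_rot: [3.14, 0.002, 1.576]
contact_force: [0.1, -1.0, 0.4]
grip_width: 68.6
finger_force: 0.0
```

{"api": "apply_moves", "payload": {"motion": "0 0 0 0;0 0 0 0;0 0 0 0;0 0 0 0;0 0 0 0", "fingers": -1}}

```text
time: 19.1
tool_pos: [452.1, -276.2, 34.8]
tcp_rot: [-3.142, -0.0, 1.575]
contact_force: [-1.1, 0.0, 2.0]
grip_width: 39.8
finger_force: 30.0
```

{"api": "apply_moves", "payload": {"motion": "0 0 -0.05 0;0 0 -0.06 0;0 0 -0.05 0;0 0 -0.02 0;0 0 0 0"}}

```text
time: 19.73
tool_pos: [452.7, -276.5, 215.9]
tcp_rot: [3.139, 0.002, 1.575]
contact_force: [0.4, -0.2, -1.7]
grip_width: 39.6
finger_force: 30.0
```

{"api": "apply_moves", "payload": {"motion": "0.048 0.021 0 0;0.048 0.021 0 0;0.048 0.021 0 0;0.048 0.021 0 0;0.048 0.021 0 0;0.048 0.021 0 0;0 0 0 0"}}

```text
time: 20.6
tool_pos: [576.9, 15.8, 212.2]
tcp_rot: [-3.138, -0.001, 1.58]
contact_force: [-0.3, -0.4, -1.0]
grip_width: 39.9
finger_force: 30.0
```

{"api": "apply_moves", "payload": {"motion": "0 0 0.05 0;0 0 0.04 0;0 0 0.03 0;0 0 0 0;0 0 0 0;0 0 0 0"}}

```text
time: 21.35
tool_pos: [577.7, 12.0, 96.1]
tcp_rot: [3.139, 0.0, 1.575]
contact_force: [-1.0, -0.3, -1.2]
grip_width: 40.0
finger_force: 30.0
```

{"api": "apply_moves", "payload": {"motion": "0 0 0.012 0;0 0 0.006 0;0 0 0.001 0;0 0 0.001 0;0 0 0 0;0 0 0 0"}}

```text
time: 22.1
tool_pos: [577.2, 12.4, 74.9]
tcp_rot: [3.141, -0.0, 1.575]
contact_force: [0.8, -0.7, -1.0]
grip_width: 39.9
finger_force: 30.0
```

{"api": "apply_moves", "payload": {"motion": "0 0 0 0;0 0 0 0;0 0 0 0", "fingers": 0.5}}

```text
time: 22.48
tool_pos: [577.1, 12.4, 74.8]
tcp_rot: [3.141, -0.0, 1.575]
contact_force: [-0.1, -0.1, -0.1]
grip_width: 64.8
finger_force: 0.0
```

{"api": "apply_moves", "payload": {"motion": "0 0 -0.03 0;0 0 -0.05 0;0 0 -0.06 0;0 0 0 0"}}

```text
time: 22.98
tool_pos: [579.5, 12.2, 220.2]
tcp_rot: [3.131, 0.001, 1.575]
contact_force: [-0.4, 0.1, -0.6]
grip_width: 69.0
finger_force: 0.0
```

{"api": "apply_moves", "payload": {"motion": "-0.049 -0.0164 0 0;-0.049 -0.0164 0 0;-0.049 -0.0164 0 0;-0.049 -0.0164 0 0;-0.049 -0.0164 0 0;-0.049 -0.0164 0 0;-0.047 -0.0164 0 0;-0.046 -0.0164 0 0"}}

```text
time: 23.98
tool_pos: [446.4, -376.5, 213.7]
tcp_rot: [-3.141, -0.001, 1.575]
contact_force: [0.4, -0.8, -0.2]
grip_width: 69.1
finger_force: 0.0
```

{"api": "apply_moves", "payload": {"motion": "0 0 0 10.5;0 0 0 10.5;0 0 0 10.5;0 0 0 10.5;0 0 0 10.5;0 0 0 10.5;0 0 0 10.5;0 0 0 10.5"}}

```text
time: 24.98
tool_pos: [447.1, -374.9, 213.6]
tcp_rot: [-3.14, 0.001, 0.103]
contact_force: [0.3, 0.1, 0.3]
grip_width: 68.9
finger_force: 0.0
```

{"api": "apply_moves", "payload": {"motion": "0 0 0 6.2;0 0 0 0;0 0 0 0"}}

```text
time: 25.35
tool_pos: [447.3, -375.0, 214.2]
tcp_rot: [-3.141, 0.001, 0.003]
contact_force: [-0.4, -0.7, 0.1]
grip_width: 68.7
finger_force: 0.0
```

```bash
python3 - <<'E'
from h import *
for n in ("scene","top"):
    c=bot.capture(n)
    for j in jars(c): print(*j)
print(bot.get_obs()["tool_pos"],bot.get_obs()["tcp_rot"])
E
```

```text
0.97 [397, 325] [ 447.2 -375.2] [41. 38.] 46.4 V 53 S 5
0.97 [318, 305] [ 364.5 -240.1] [40. 38.] 46.4 V 202 S 170
0.64 [300, 179] [569.4  63.3] [53. 40.] 86.0 V 37 S 15
0.62 [283, 270] [ 360.9 -113.6] [42. 39.] 46.4 V 146 S 191
0.56 [283, 170] [569.4 119.2] [40. 40.] 85.9 V 37 S 15
0.56 [314, 185] [576.1  14.7] [41. 36.] 86.0 V 37 S 14
0.78 [282, 177] [570.7  69. ] [33. 35.] 87.1 V 41 S 13
0.71 [299, 177] [576.3  15.7] [37. 38.] 87.4 V 44 S 12
0.52 [266, 180] [568.2 123.1] [36. 38.] 86.2 V 37 S 14
0.52 [384, 256] [ 364.4 -236.2] [35. 35.] 46.3 V 219 S 167
0.44 [344, 251] [ 362.1 -112.9] [39. 33.] 46.9 V 194 S 187
[ 447.38879916 -375.13732268  214.54754977] [-3.14135859e+00  1.11494822e-04  1.67294544e-03]
```

{"api": "apply_moves", "payload": {"motion": "0 0 0.05 0;0 0 0.06 0;0 0 0.05 0;0 0 0.02 0;0 0 0 0;0 0 0 0;0 0 0 0"}}

```text
time: 26.42
tool_pos: [448.1, -375.9, 36.2]
tcp_rot: [3.14, -0.002, 0.001]
contact_force: [-0.4, -0.3, 0.3]
grip_width: 69.1
finger_force: 0.0
```

{"api": "apply_moves", "payload": {"motion": "0 0 0 0;0 0 0 0;0 0 0 0;0 0 0 0;0 0 0 0", "fingers": -1}}

```text
time: 27.05
tool_pos: [447.5, -375.0, 34.8]
tcp_rot: [-3.141, -0.0, 0.001]
contact_force: [-0.3, 1.9, 2.7]
grip_width: 39.6
finger_force: 30.0
```

{"api": "apply_moves", "payload": {"motion": "0 0 -0.05 0;0 0 -0.06 0;0 0 -0.05 0;0 0 -0.02 0;0 0 0 0"}}

```text
time: 27.68
tool_pos: [447.9, -375.8, 216.0]
tcp_rot: [3.139, -0.002, 0.001]
contact_force: [0.1, 1.0, -2.0]
grip_width: 39.9
finger_force: 30.0
```

{"api": "apply_moves", "payload": {"motion": "0 0 0 -10.5;0 0 0 -10.5;0 0 0 -10.5;0 0 0 -10.5;0 0 0 -10.5;0 0 0 -10.5;0 0 0 -10.5;0 0 0 -10.5"}}

```text
time: 28.68
tool_pos: [446.8, -374.7, 212.3]
tcp_rot: [-3.139, -0.002, 1.473]
contact_force: [-0.7, 0.4, -1.5]
grip_width: 39.9
finger_force: 30.0
```

{"api": "apply_moves", "payload": {"motion": "0 0 0 -6;0.048 0.0192 0 0;0.048 0.0192 0 0;0.048 0.0192 0 0;0.048 0.0192 0 0;0.048 0.0192 0 0;0.048 0.0192 0 0;0.048 0.0192 0 0"}}

```text
time: 29.68
tool_pos: [581.2, -37.4, 212.4]
tcp_rot: [-3.138, -0.001, 1.571]
contact_force: [-0.5, 0.0, -0.6]
grip_width: 39.9
finger_force: 30.0
```

{"api": "apply_moves", "payload": {"motion": "0 0 0 0;0 0 0 0;0 0 0.05 0;0 0 0.04 0;0 0 0.03 0;0 0 0 0;0 0 0 0;0 0 0 0"}}

```text
time: 30.68
tool_pos: [582.4, -39.6, 96.3]
tcp_rot: [3.139, 0.001, 1.571]
contact_force: [-0.0, 0.3, -1.2]
grip_width: 39.9
finger_force: 30.0
```

{"api": "apply_moves", "payload": {"motion": "0 0 0.012 0;0 0 0.006 0;0 0 0.001 0;0 0 0.001 0;0 0 0 0;0 0 0 0"}}

```text
time: 31.42
tool_pos: [581.8, -39.1, 74.9]
tcp_rot: [3.141, 0.0, 1.572]
contact_force: [-0.8, -0.2, -1.1]
grip_width: 40.1
finger_force: 30.0
```

{"api": "apply_moves", "payload": {"motion": "0 0 0 0;0 0 0 0;0 0 0 0", "fingers": 0.5}}

```text
time: 31.8
tool_pos: [581.7, -39.1, 74.8]
tcp_rot: [3.141, -0.0, 1.572]
contact_force: [1.0, -0.4, -0.1]
grip_width: 65.0
finger_force: 0.0
```

{"api": "apply_moves", "payload": {"motion": "0 0 -0.03 0;0 0 -0.05 0;0 0 -0.06 0;0.03 -0.05 0 0;0.03 -0.05 0 0;0.03 -0.05 0 0;0 0 0 0;0 0 0 0", "fingers": 0.5}}

```text
time: 32.8
tool_pos: [432.3, 50.7, 215.3]
tcp_rot: [3.139, 0.0, 1.572]
contact_force: [0.8, -0.8, -0.7]
grip_width: 69.4
finger_force: 0.0
```

```bash
cat >> h.py <<'E'
O=np.array([576,40.5,40.]);a=np.radians(4.0);R=np.array([[np.cos(a),-np.sin(a),0],[np.sin(a),np.cos(a),0],[0,0,1]])
def loc(P): return (np.asarray(P)-O)@R   # platform frame
def colours(c):
    h=cv2.cvtColor(c["img"],cv2.COLOR_BGR2HSV);W=loc(pts(c,(h[...,1]>120)&((h[...,0]<16)|(h[...,0]>172))))
    for nm,lo,hi in(("red",(-60,110,40),(60,270,140)),("orange",(-150,-200,45),(0,-120,140))):
        w=W[((W>lo)&(W<hi)).all(1)]
        print(nm,len(w), *([w.mean(0).round(1),np.percentile(w,[3,97],0).round(1).tolist()] if len(w) else []))
E
python3 - <<'E'
from h import *
for n in ("scene","top"):
    c=bot.capture(n)
    for j in jars(c): print(j[0],j[1],loc([*j[2],j[4]]).round(1))
    colours(c)
    W=loc(pts(c,np.ones((400,640),bool)))
    # turnbuckle hardware: spokes plane and rods
    w=W[(abs(W[:,0])<70)&(W[:,1]>125)&(W[:,1]<260)&(W[:,2]>50)&(W[:,2]<130)]
    for s,lo,hi in(("spokes",-12,12),("body",14,30),("rodf",-60,-34),("rodr",34,60)):
        q=w[(w[:,0]>lo)&(w[:,0]<hi)&(w[:,2]>62 if s!="spokes" else True)]
        print(s,len(q),np.percentile(q,[3,50,97],0).round(1).tolist() if len(q) else "")
    if n=="scene":cv2.imwrite("pics/s4.png",cv2.resize(c["img"][90:290,200:440],(720,600),interpolation=cv2.INTER_CUBIC))
print(bot.get_obs()["tool_pos"])
E
```

```text
0.8 [312, 188] [ -1.3 -27.3  45.9]
0.78 [284, 272] [-226.9 -140.8    6.4]
0.77 [299, 179] [-1.4 24.7 45.7]
0.62 [289, 167] [ 3.4 64.7 46. ]
0.56 [318, 308] [-229.3 -264.5    6.2]
red 8 [ -0.5 201.   79. ] [[-3.6, 197.3, 75.9], [3.0, 203.9, 83.1]]
orange 129 [ -77.3 -159.    95.8] [[-82.8, -164.3, 55.6], [-71.5, -151.7, 127.2]]
spokes 81 [[-10.1, 161.8, 51.0], [-1.0, 186.1, 70.0], [9.1, 233.0, 81.3]]
body 14 [[17.4, 186.9, 64.6], [20.2, 198.9, 71.5], [26.2, 208.2, 77.2]]
rodf 0 
rodr 0 
0.79 [321, 178] [ -1.6 -80.1  46.9]
0.67 [344, 252] [-226.2 -137.3    7.1]
0.58 [382, 254] [-230.3 -258.9    6.9]
0.55 [281, 171] [ 6.9 26.  46. ]
0.48 [299, 180] [ -0.4 -25.9  46.8]
0.26 [223, 174] [-1.000e-01  2.152e+02  1.072e+02]
red 32 [ -0.3 209.7  94.7] [[-3.6, 202.3, 75.3], [4.0, 219.2, 112.3]]
orange 19 [ -79.6 -153.9  123.9] [[-83.7, -160.3, 104.9], [-75.1, -147.8, 130.3]]
spokes 165 [[-10.4, 154.8, 53.7], [-0.4, 197.4, 74.1], [9.5, 236.3, 109.7]]
body 47 [[15.2, 186.9, 63.8], [20.5, 197.6, 72.0], [29.1, 211.5, 80.4]]
rodf 34 [[-58.9, 194.0, 62.6], [-47.5, 199.1, 65.8], [-35.1, 203.2, 70.6]]
rodr 28 [[34.9, 195.4, 63.2], [43.8, 199.2, 65.2], [57.2, 205.1, 70.7]]
[432.36625975  50.26545907 214.53786921]
```

View pics/s4.png

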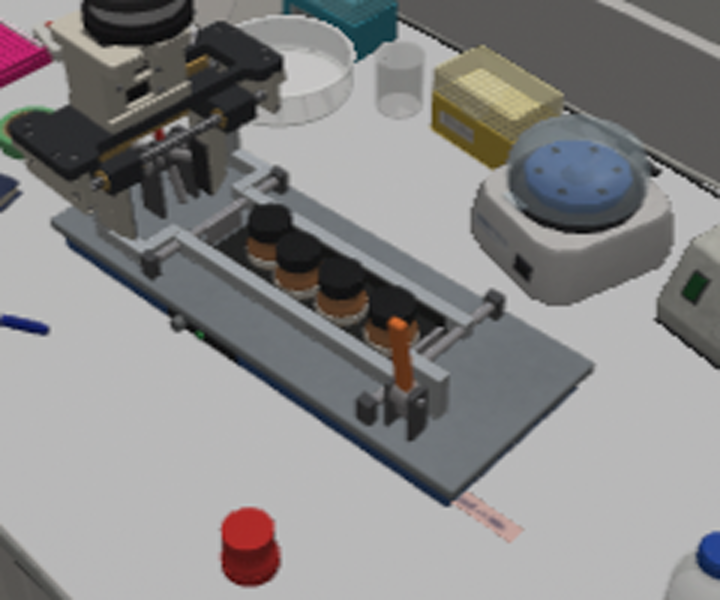

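All four jars stand in the trough in the view. The lever is upright at (400,355) and the red spoke, partly hidden, is near (160,140). The depth data shows the red spoke already leaning +0.37 rad, so q is about 0.87. I'll approach with shut fingers to push the spokes.

{"api": "apply_moves", "payload": {"motion": "0 0 0 -4;0.028 0.024 0 0;0.028 0.024 0 0;0.028 0.024 0 0;0.028 0.024 0 0;0.028 0.024 0 0;0.027 0.022 0 0;0 0 0 0", "fingers": -1}}

```text
time: 34.0
tool_pos: [562.5, 228.6, 213.3]
tcp_rot: [-3.141, -0.0, 1.643]
contact_force: [0.3, -0.8, -0.1]
grip_width: 0.7
finger_force: 0.0
```

{"api": "apply_moves", "payload": {"motion": "0 0 0 0;0 0 0 0"}}

```text
time: 34.25
tool_pos: [561.1, 226.5, 214.7]
tcp_rot: [-3.141, 0.0, 1.64]
contact_force: [-0.3, -1.0, 0.1]
grip_width: 0.5
finger_force: 0.0
```

```bash
python3 - <<'E'
from h import *
o=bot.get_obs();print(o["tool_pos"],loc(o["tool_pos"]),o["tcp_rot"],o["grip_width"])
c=bot.capture("top");colours(c)
for j in jars(c): print(j[0],j[1],loc([*j[2],j[4]]).round(1))
w=bot.capture("wrist");cv2.imwrite("pics/w1.png",w["img"])
E
```

```text
[561.1341167  226.47222203 214.70049815] [ -1.85690433 186.55619464 174.70049815] [-3.14118029e+00  1.97946141e-04  1.64039134e+00] 0.49610663226847257
red 0
orange 18 [ -79.9 -154.2  125.9] [[-83.6, -160.2, 111.8], [-75.7, -148.6, 131.5]]
0.75 [283, 175] [-1.7 26.1 46.6]
0.6 [302, 178] [ -2.1 -24.5  46.8]
0.56 [381, 255] [-230.9 -260.6    6.9]
0.54 [266, 178] [ 9.3 73.3 45.7]
0.5 [342, 252] [-225.9 -136.3    7.5]
0.45 [322, 177] [ -0.8 -81.6  47.5]
```

View pics/w1.png

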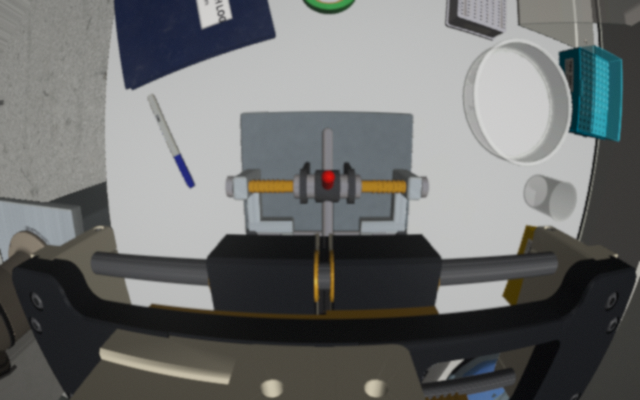

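The wrist view shows the red spoke at (328,178) above the rods along row 186. The shut fingers sit at (325,270), on the trough side of it. Going down behind it.

{"api": "apply_moves", "payload": {"motion": "0 0.002 0.03 0;0 0 0.03 0;0 0 0.017 0;0 0 0.01 0;0 0 0 0;0 0 0 0;0 0 0 0"}}

```text
time: 35.28
tool_pos: [563.8, 227.7, 128.7]
tcp_rot: [3.14, -0.0, 1.641]
contact_force: [-0.2, -0.9, 1.0]
grip_width: 0.6
finger_force: 0.0
```

{"api": "apply_moves", "payload": {"motion": "0.008 0 0 0;0.008 0 0 0;0.008 0 0 0;0.008 0 0 0;0.004 0 0 0;0 0 0 0"}}

```text
time: 36.02
tool_pos: [560.7, 264.2, 127.8]
tcp_rot: [3.141, -0.001, 1.642]
contact_force: [0.4, -0.1, 0.2]
grip_width: 0.6
finger_force: 0.3
```

{"api": "apply_moves", "payload": {"motion": "0.006 0 0.003 0;0.005 0 0.004 0;0.005 0 0.005 0;0 0 0.004 0;0 0 0.004 0;0 0 0 0;0 0 0 0"}}

```text
time: 36.9
tool_pos: [559.5, 279.2, 107.6]
tcp_rot: [-3.141, 0.0, 1.641]
contact_force: [0.6, 0.5, 0.0]
grip_width: 0.4
finger_force: 0.0
```

```bash
python3 - <<'E'
from h import *
c=bot.capture("top");colours(c)
for t in("front_bar","rear_bar"):
    P=loc(pts(c,bot.cut_out(c,t)[0]["pixels"]));b=P[(P[:,2]>17)&(P[:,2]<28)&(abs(P[:,1])<90)];print(t,np.median(b,0))
for j in jars(c): print(j[0],j[1],loc([*j[2],j[4]]).round(1))
w=bot.capture("wrist");cv2.imwrite("pics/w2.png",w["img"])
E
```

```text
red 4 [1.00e-01 2.16e+02 6.50e+01] [[-2.3, 213.8, 63.9], [2.9, 217.0, 66.7]]
orange 19 [ -79.6 -153.9  123.7] [[-83.2, -160.4, 106.7], [-75.9, -147.7, 130.6]]
front_bar [-38.34127775  -6.14802415  22.76995178]
rear_bar [38.3938296  -0.54907517 22.24863794]
0.72 [269, 178] [ 7.7 72.5 46.6]
0.69 [385, 253] [-231.  -260.9    6.7]
0.63 [299, 177] [ -2.1 -22.8  47.6]
0.54 [341, 251] [-226.2 -137.4    7. ]
0.46 [321, 181] [ -0.6 -80.2  46.6]
0.21 [277, 189] [-60.8 197.1  69.2]
```

View pics/w2.png

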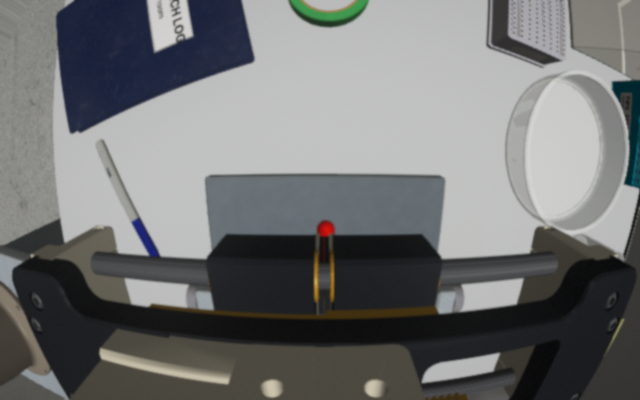

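The wrist view shows the red spoke (326,230) now level beneath the fingers. Next spoke.

{"api": "apply_moves", "payload": {"motion": "0 0 -0.03 0;0 0 -0.033 0;0 0 0 0;-0.03 0 0 0;-0.034 0 0 0;0 0 0.02 0;0 0 0.022 0;0 0 0 0"}}

```text
time: 38.15
tool_pos: [562.5, 215.0, 126.2]
tcp_rot: [-3.136, 0.001, 1.641]
contact_force: [0.5, -0.9, 0.6]
grip_width: 0.1
finger_force: 0.0
```

{"api": "apply_moves", "payload": {"motion": "0 0 0 0;0 0 0 0;0 0 0 0"}}

```text
time: 38.52
tool_pos: [564.5, 215.8, 129.4]
tcp_rot: [3.14, -0.0, 1.642]
contact_force: [0.2, -0.2, 0.6]
grip_width: 0.7
finger_force: 0.0
```

{"api": "apply_moves", "payload": {"motion": "0.008 0 0 0;0.008 0 0 0;0.008 0 0 0;0.008 0 0 0;0.008 0 0 0;0.008 0 0 0;0 0 0 0"}}

```text
time: 39.4
tool_pos: [560.6, 264.6, 128.8]
tcp_rot: [3.141, -0.001, 1.642]
contact_force: [0.7, -0.9, 0.7]
grip_width: 0.3
finger_force: 0.2
```

{"api": "apply_moves", "payload": {"motion": "0.006 0 0.003 0;0.005 0 0.004 0;0.005 0 0.005 0;0 0 0.004 0;0 0 0.004 0;0 0 0 0;0 0 0 0"}}

```text
time: 40.28
tool_pos: [559.5, 279.2, 108.6]
tcp_rot: [-3.141, 0.0, 1.641]
contact_force: [-0.1, -0.1, -0.2]
grip_width: 0.4
finger_force: 0.0
```

```bash
python3 - <<'E'
from h import *
c=bot.capture("top")
for t in("front_bar","rear_bar"):
    P=loc(pts(c,bot.cut_out(c,t)[0]["pixels"]));b=P[(P[:,2]>17)&(P[:,2]<28)&(abs(P[:,1])<90)];print(t,np.median(b,0))
for j in jars(c): print(j[0],j[1],loc([*j[2],j[4]]).round(1))
E
```

```text
front_bar [-34.5546736    5.42977762  22.71832678]
rear_bar [34.83323435 -2.7534883  22.68980208]
0.77 [382, 252] [-231.  -260.8    6.3]
0.67 [319, 176] [ -1.8 -81.   47.5]
0.61 [299, 179] [ -1.  -24.8  47.1]
0.5 [267, 178] [ 4.3 73.4 46. ]
0.5 [281, 178] [-1.9 27.5 46.9]
0.46 [341, 249] [-226.1 -137.1    5.8]
```

{"api": "apply_moves", "payload": {"motion": "0 0 -0.03 0;0 0 -0.033 0;0 0 0 0;-0.03 0 0 0;-0.034 0 0 0;0 0 0.02 0;0 0 0.022 0;0 0 0 0"}}

```text
time: 41.48
tool_pos: [562.6, 215.0, 127.2]
tcp_rot: [-3.136, 0.001, 1.641]
contact_force: [0.1, 0.6, -0.2]
grip_width: 0.4
finger_force: 0.0
```

{"api": "apply_moves", "payload": {"motion": "0 0 0 0;0 0 0 0;0 0 0 0"}}

```text
time: 41.85
tool_pos: [564.5, 215.8, 130.4]
tcp_rot: [3.14, -0.0, 1.642]
contact_force: [0.1, 0.1, 0.4]
grip_width: 0.5
finger_force: 0.0
```

{"api": "apply_moves", "payload": {"motion": "0.008 0 0 0;0.008 0 0 0;0.008 0 0 0;0.008 0 0 0;0.008 0 0 0;0.008 0 0 0;0 0 0 0"}}

```text
time: 42.72
tool_pos: [560.6, 264.6, 129.8]
tcp_rot: [3.141, -0.001, 1.642]
contact_force: [-0.1, -0.0, -0.4]
grip_width: 0.3
finger_force: 0.2
```

{"api": "apply_moves", "payload": {"motion": "0.006 0 0.003 0;0.005 0 0.004 0;0.005 0 0.004 0;0 0 0.001 0;0 0 0.001 0;0 0 0 0;0 0 0 0"}}

```text
time: 43.6
tool_pos: [559.6, 279.3, 116.8]
tcp_rot: [3.142, -0.0, 1.641]
contact_force: [0.4, 0.3, 1.6]
grip_width: 0.5
finger_force: 0.6
```

{"api": "apply_moves", "payload": {"motion": "0 0 0.001 0;0 0 0.001 0;0 0 0.001 0;0 0 0 0;0 0 0 0"}}

```text
time: 44.22
tool_pos: [559.8, 279.6, 114.8]
tcp_rot: [3.14, -0.001, 1.641]
contact_force: [-1.9, 0.7, 8.2]
grip_width: 0.4
finger_force: 3.6
```

{"api": "apply_moves", "payload": {"motion": "0 0 0.001 0;0 0 0.001 0;0 0 0 0;0 0 0 0"}}

```text
time: 44.72
tool_pos: [560.0, 279.7, 114.3]
tcp_rot: [3.139, -0.001, 1.642]
contact_force: [-4.3, -0.7, 16.9]
grip_width: 0.5
finger_force: 7.9
```

```bash
python3 - <<'E'
from h import *
c=bot.capture("top")
for t in("front_bar","rear_bar"):
    P=loc(pts(c,bot.cut_out(c,t)[0]["pixels"]));b=P[(P[:,2]>17)&(P[:,2]<28)&(abs(P[:,1])<90)];print(t,np.median(b,0))
for j in jars(c): print(j[0],j[1],loc([*j[2],j[4]]).round(1))
E
```

```text
front_bar [-31.76154827  -4.92253414  22.67487445]Traceback (most recent call last):
  File "<stdin>", line 4, in <module>
IndexError: list index out of range
```

Force rises to 17 N against the stop, so the bars are in. Now over to the lever.

{"api": "apply_moves", "payload": {"motion": "0 0 -0.02 0;0 0 -0.03 0;0 0 -0.045 0;0 0 0 0"}}

```text
time: 45.38
tool_pos: [561.3, 279.8, 210.5]
tcp_rot: [3.135, -0.002, 1.641]
contact_force: [0.0, 0.2, -1.7]
grip_width: 0.3
finger_force: 0.0
```

{"api": "apply_moves", "payload": {"motion": "-0.0565 -0.0064 0 0;-0.0565 -0.0064 0 0;-0.0565 -0.0064 0 0;-0.0565 -0.0064 0 0;-0.0565 -0.0064 0 0;-0.0565 -0.0064 0 0;-0.0565 -0.0064 0 0;0 0 0 0"}}

```text
time: 46.38
tool_pos: [541.8, -122.1, 205.2]
tcp_rot: [-3.139, 0.0, 1.636]
contact_force: [-0.4, 0.9, -0.6]
grip_width: 0.4
finger_force: 0.0
```

```bash
python3 - <<'E'
from h import *
for n in("scene","top"):
    c=bot.capture(n)
    for t in("front_bar","rear_bar"):
        for d in bot.cut_out(c,t)[:1]:
            P=loc(pts(c,d["pixels"]));b=P[(P[:,2]>17)&(P[:,2]<28)&(abs(P[:,1])<110)];print(t,np.median(b,0))
    for j in jars(c): print(j[0],j[1],loc([*j[2],j[4]]).round(1))
    colours(c)
    if n=="scene":cv2.imwrite("pics/s5.png",cv2.resize(c["img"][90:290,200:440],(720,600),interpolation=cv2.INTER_CUBIC))
print(loc(bot.get_obs()["tool_pos"]))
E
```

```text
front_bar [-33.21153388 -11.82567138  22.7751701 ]
rear_bar [ 31.54464377 -90.87862177  23.30164117]
0.94 [285, 271] [-226.2 -139.6    6.4]
0.78 [316, 307] [-231.2 -265.4    6.2]
0.59 [286, 168] [ 0.2 68.7 46.3]
0.53 [312, 188] [ -1.  -28.5  46. ]
0.52 [300, 177] [-2.2 23.4 46. ]
0.48 [329, 193] [ -76.9 -155.4  125.4]
red 45 [  0.2 166.2  56.6] [[-4.2, 146.4, 49.9], [5.5, 183.3, 62.1]]
orange 132 [ -77.2 -159.    95.7] [[-82.9, -163.8, 57.1], [-71.4, -151.8, 127.9]]
front_bar [-31.62619129  20.06407183  22.58958532]
rear_bar [31.40631831 18.13186785 22.82658591]
0.64 [297, 179] [ -2.  -22.8  46.9]
0.64 [384, 255] [-231.6 -261.7    6.3]
0.6 [326, 180] [-10.2 -96.1  46. ]
0.58 [270, 179] [ 0.5 72.7 46.5]
0.53 [281, 177] [-1.  27.1 47.8]
0.24 [255, 184] [-151.3  -60.6  568.5]
red 43 [ -0.5 168.2  57.9] [[-4.3, 149.8, 48.2], [3.1, 185.8, 66.3]]
orange 0
[ -43.91045918 -154.8492904   166.69532606]
```

View pics/s5.png

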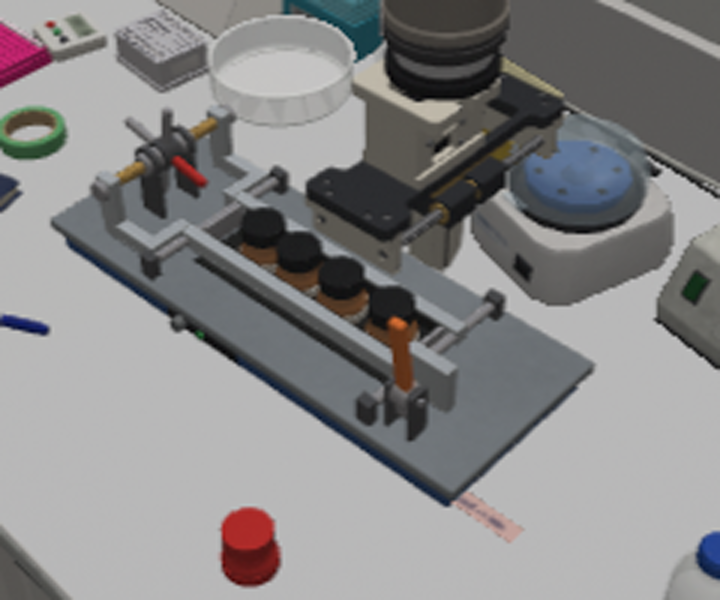

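The view shows the bars closed on all four jars. The red spoke at (188,168) now points at 258°, which is the stop. The lever is upright at (400,355). Next, push the lever.

{"api": "apply_moves", "payload": {"motion": "-0.001 0 0.03 0;0 0 0.03 0;0 0 0.015 0;0 0 0.005 0;0 0 0 0;0 0 0 0;0 0 0 0"}}

```text
time: 47.65
tool_pos: [543.3, -119.4, 127.5]
tcp_rot: [3.14, 0.001, 1.641]
contact_force: [0.1, -0.2, 0.5]
grip_width: 0.3
finger_force: 0.0
```

{"api": "apply_moves", "payload": {"motion": "0 -0.01 0 0;0 -0.01 0 0;0 -0.01 0 0;0 -0.01 0 0;0 -0.01 0 0;0 0 0 0;0 0 0 0"}}

```text
time: 48.52
tool_pos: [493.0, -122.8, 126.7]
tcp_rot: [-3.141, -0.0, 1.641]
contact_force: [-0.2, 0.1, 0.2]
grip_width: 0.4
finger_force: 0.0
```

```bash
python3 - <<'E'
from h import *
c=bot.capture("scene");colours(c);print(loc(bot.get_obs()["tool_pos"]))
E
```

```text
red 44 [  0.2 166.2  56.6] [[-4.2, 146.3, 49.0], [4.5, 184.9, 61.8]]
orange 88 [-105.9 -161.2   86.8] [[-125.8, -164.7, 53.7], [-78.6, -152.4, 108.2]]
[ -94.09401951 -157.10800332   86.66507604]
```

{"api": "apply_moves", "payload": {"motion": "0 -0.006 0.005 0;0 -0.006 0.005 0;0 -0.006 0.005 0;0 -0.005 0.005 0;0 -0.005 0.005 0;0 -0.005 0.005 0;0 0 0.004 0;0 0 0 0"}}

```text
time: 49.58
tool_pos: [459.7, -125.0, 92.3]
tcp_rot: [-3.14, -0.001, 1.641]
contact_force: [0.4, -0.1, 0.2]
grip_width: 0.2
finger_force: 0.0
```

{"api": "apply_moves", "payload": {"motion": "0 0 0.002 0;0 0 0.002 0;0 0 0.001 0;0 0 0 0;0 0 0 0"}}

```text
time: 50.2
tool_pos: [460.3, -125.1, 87.7]
tcp_rot: [3.141, -0.0, 1.641]
contact_force: [0.0, -0.3, 0.2]
grip_width: 0.5
finger_force: 0.0
```

```bash
python3 - <<'E'
from h import *
c=bot.capture("scene");colours(c);print(loc(bot.get_obs()["tool_pos"]))
E
```

```text
red 45 [ -0.  165.9  56.9] [[-3.8, 146.7, 50.9], [4.1, 183.1, 61.8]]
orange 67 [-119.  -160.8   52.1] [[-149.2, -194.3, 45.3], [-79.7, -151.7, 118.1]]
[-126.98041224 -157.12495719   47.71756296]
```

Nearly flat; press the last few millimetres.

{"api": "apply_moves", "payload": {"motion": "0 0 0.001 0;0 0 0.001 0;0 0 0.001 0;0 0 0 0;0 0 0 0"}}

```text
time: 50.88
tool_pos: [460.1, -125.1, 85.1]
tcp_rot: [3.141, 0.0, 1.641]
contact_force: [-1.9, 0.2, 5.1]
grip_width: 0.8
finger_force: 2.7
```

{"api": "apply_moves", "payload": {"motion": "0 0 0.001 0;0 0 0.001 0;0 0 0 0;0 0 0 0"}}

```text
time: 51.38
tool_pos: [460.2, -125.2, 84.5]
tcp_rot: [3.141, 0.001, 1.642]
contact_force: [-6.6, 2.1, 20.2]
grip_width: 0.5
finger_force: 10.2
```

{"api": "apply_moves", "payload": {"motion": "0 0 -0.02 0;0 0 -0.04 0;0 0 -0.05 0;0.03 -0.02 -0.02 0;0.05 -0.02 0 0;0.05 0 0 0;0.05 0 0 0;0 0 0 0"}}

```text
time: 52.38
tool_pos: [406.9, 54.3, 212.7]
tcp_rot: [3.141, -0.001, 1.646]
contact_force: [0.0, -1.4, 0.4]
grip_width: 0.6
finger_force: 0.0
```

{"api": "apply_moves", "payload": {"motion": "0.05 0 0 0;0.05 0 0 0;0.05 0 0 0;0.05 0 0 0;0 0 0 0;0 0 0 0;0 0 0 0;0 0 0 0"}}

```text
time: 53.38
tool_pos: [393.8, 250.1, 212.8]
tcp_rot: [3.141, -0.0, 1.64]
contact_force: [-0.5, -0.2, -0.4]
grip_width: 0.8
finger_force: 0.0
```

```bash
python3 - <<'E'
from h import *
for n in("scene","top"):
    c=bot.capture(n)
    for t in("front_bar","rear_bar"):
        for d in bot.cut_out(c,t)[:1]:
            P=loc(pts(c,d["pixels"]));b=P[(P[:,2]>17)&(P[:,2]<28)&(abs(P[:,1])<110)];print(t,np.median(b,0))
    for j in jars(c): print(j[0],j[1],loc([*j[2],j[4]]).round(1))
    h=cv2.cvtColor(c["img"],cv2.COLOR_BGR2HSV);W=loc(pts(c,(h[...,1]>120)&(h[...,0]>3)&(h[...,0]<16)))
    w=W[((W>(-180,-175,20))&(W<(-60,-140,140))).all(1)];print("or",len(w),np.percentile(w,[3,97],0).round(1).tolist() if len(w) else "", np.degrees(np.arctan(np.polyfit(w[:,0],w[:,2],1)[0])) if len(w)>5 else "")
    if n=="scene":cv2.imwrite("pics/s6.png",cv2.resize(c["img"][90:290,200:440],(720,600),interpolation=cv2.INTER_CUBIC))
print(bot.get_obs()["tool_pos"])
E
```

```text
front_bar [-32.88258044  -9.16582305  22.91210922]
rear_bar [ 33.58161537 -39.65779006  22.99229395]
0.85 [300, 178] [-1.5 22.5 45.8]
0.66 [283, 271] [-225.3 -139.     6.4]
0.64 [312, 186] [ -2.9 -27.4  46. ]
0.62 [287, 169] [ 1.2 63.1 46. ]
0.59 [320, 306] [-231.1 -264.6    6.2]
0.52 [331, 197] [ -0.4 -85.   46.1]
or 179 [[-153.2, -163.9, 38.8], [-80.4, -150.5, 48.0]] -0.8216703038830558
front_bar [-31.44521247  -6.00314252  22.77278903]
rear_bar [31.69511693 -2.90494451 22.74835333]
0.75 [268, 179] [ 1.5 73.8 46.8]
0.74 [342, 254] [-226.1 -137.2    6.5]
0.65 [279, 175] [-1.3 26.9 46.7]
0.6 [298, 179] [ -2.5 -23.3  47.1]
0.47 [385, 254] [-230.3 -261.4    7.5]
0.46 [319, 179] [ -0.3 -80.3  47.5]
0.4 [436, 189] [ -50.2 -423.6   65.3]
or 116 [[-151.3, -160.2, 39.4], [-81.6, -148.4, 50.5]] 1.0047680706775945
[393.47528342 251.09186897 212.78492059]
```

View pics/s6.png

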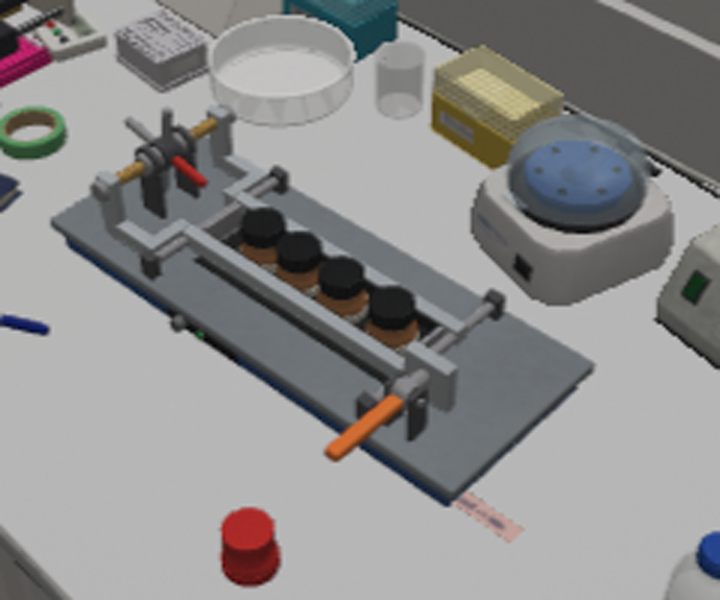

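The lever is flat (365,430; within 1° of level). The bars are in, and the four jars stand upright and centred.

```bash
python3 -c "
from plant import bot
print(bot.close_job())"
```

```text
the job is handed in; nothing more can be done
None
```

I handed the job in at about 54 s; the hand-in gave no verdict. In the last pictures all four brown jars stood upright in the trough, the bars were drawn in to the stop, the orange lever was folded flat, and I had moved nothing else.

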